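# Hold the sprung weld contact half pressed with the hand electrode

### The job

Lift the hand electrode (the hanging tool with the square handle and slim shaft) up off its hook, put its tip upright into the guide bush of the weld nest, and press the sprung contact in there down half way, about 6 mm of its 12 mm. Finish while holding it there: keep the electrode gripped and the contact half pressed, and do not let go. Leave the other tool hanging and everything else on the bench where it is.

Things in the scene. Friction and masses are not known exactly. Their poses are not given: they have to be found in the camera images.
- probe: The hand electrode: SQUARE black handle, plain slim steel shaft. Origin at the centre of its lower end (tip), z up the shaft. Shaft 10 mm diameter, 0 to 70 mm; collar 34 mm diameter, 70 to 76 mm; handle 26 x 26 mm (faces along its x and y), 76 to 136 mm. About 160 g. It starts hanging upright in a stand, collar resting on the fork's prongs, tip 40 mm above the bench.
- tamper: The other hanging tool, to be left alone: ROUND black handle 32 mm diameter, same collar, total 136 mm long, but its shaft ends in a disc foot 30 mm wide. Origin at the centre of its lower end. It hangs in the other stand in the same way.
- stand_a_seat (a point): Hook seat of the electrode's stand: midway between the fork's two prongs (14 mm apart, pointing to the stand's -x), on their top face, 110 mm above the bench, right under the collar. Lips 8 mm high at the prong ends and the post behind keep the collar in: raise the tool over 10 mm before moving it sideways. Nothing of the stand is higher than 118 mm. Base 100 x 80 mm.
- stand_b_seat (a point): Hook seat of the other stand, alike; the other tool hangs in it.
- bush_rim (a point): Centre of the mouth of the steel guide bush on the weld nest, 60 mm above the bench. The bush is an upright tube, 24 mm inside and 36 mm outside diameter, on the +x half of the nest's aluminium base (130 x 110 mm, fixed to the bench). Eight upright cells, tops 78 mm above the bench, stand in the other half, 31 mm clear of the tube.
- contact_top (a point): Centre of the top of the sprung brass contact, a 19 mm disc inside the bush. Unpressed it lies 12 mm below the bush rim; it moves straight down with the contact when pressed.
- contact (a joint): How far the sprung contact is pressed down, in m: 0 unpressed, 0.012 fully down; half way is 0.006. The spring takes about 3 N to start, 6 N half way, 9 N fully down, and brings the contact back up when released.
- nest: The weld nest as a whole. Origin under the centre of its base, on the bench; the bush is 33 mm from it along its +x.
- pack4: Bystander: block of four upright cells, 38 x 38 x 66 mm. Origin under its centre.
- pack6: Bystander: block of six upright cells, 38 x 57 x 66 mm. Origin under its centre.
- tape: Bystander: roll of tape lying flat, 90 mm across, 22 mm high. Origin under its centre.
- driver: Bystander: screwdriver lying on the bench.
- flux: Bystander: white bottle, 56 mm across, 130 mm high. Origin under its centre.
- tabs_bin: Bystander: open grey bin 120 x 160 x 50 mm. Origin under its centre.
- foam: Bystander: white foam-coloured block 90 x 200 x 45 mm. Origin under its centre.
- stand_a: The stand that carries the electrode. Origin on the bench under its hook seat. The two stands are alike, and stands and nest change places from run to run.
- stand_b: The stand that carries the other tool. Origin on the bench under its hook seat.
Not all that is in view belongs to the job. What is shaped like the probe but green or purple is not meant.

How it is judged:
By the outcome, as a careful person would: the job done as asked, in the order asked, and still so for the second after the job is handed in, while the arm keeps its last pose, push and grip.
It also fails if it takes over 45 s, if anything falls off the work surface, if the arm or the gripper's body presses on something with over 40 N, if the wrist force passes 120 N, or if a joint passes its speed limit or range.

### The arm

A 6-joint arm with a two-finger parallel gripper is mounted at the origin on the work surface. World frame = base frame: x ahead of the robot, y to its left, z up, the work surface at z = 0. Lengths are in m, angles in rad, forces in N, time in s.
With the tool pointing down it reaches from about 0.35 to 0.725 m from the base axis. Payload 4.3 kg.
Tool frame: the origin (TCP) lies at the very end of the fingers, on their centre line; the grasp point (between the pads) lies 19 mm behind it (arm.tcp_to_grasp is the z of the grasp point in the tool frame, in m); z points along the fingers, x is the direction in which the jaws open and shut, and the axes are right-handed (so a half turn about z gives the same grasp; the last joint's range is limited). The gripper opens to 85 mm and grips with 20 to 120 N. Pads are 22 mm wide; open, the fingers measure 114 mm over their backs; the gripper's body (76 mm by 85 mm) begins 54 mm behind the grasp point. The pads swing forward as they close: fully open they stand 13 mm farther back than shut.
Start: joints at [-1.368, 0.377, 0.081, 1.274, 0, 1.46], TCP at [0.177, -0.547, 0.231] pointing down, gripper open.
Joint ranges: [-2.72, 2.72], [-0.84, 1.66], [-1.02, 1.22], [-1.77, 2.12], [-1.37, 1.28], [-3.14, 3.14]. Speed limits (rad/s): [2.57, 2.57, 3.14, 3.14, 3.14, 3.14].

### API

Orientations are given as [roll, pitch, yaw] about the fixed x, y, z axes, in that order (R = Rz(yaw) Ry(pitch) Rx(roll)).
In Python, from station import telemetry, capture, sign_off, boxes_of, arm gives the robot as it stands.
- The arm moves only by the tool send_rows, never from a script. Its arguments are lists of equal length, an entry for each row: "hand": the opening in per cent of the stroke, from 0 (shut) to 100 (fully open); "xyz": the shift along the tool's x, y, z in cm, a list of three; "spin": the turn about the tool's z in degrees. A call has 1 to 12 rows; each row shifts and turns the commanded pose from where the row before left it, along the tool's axes as they then stand; what a row does not reach is not made up. A row lasts 1/12 s, in which the tool goes at most 41.7 mm and 7.16 degrees, less where a joint would pass 70% of its speed; a pose out of reach is approached as far as the arm can. A call with a gripper value outside its range is refused whole. The fingers move at their own pace and stop on an object; "force" is the grip in N (left out, the last holds). Time passes only in rows, so rows that do not move let the fingers close. It gives the time, the measured TCP pose, the force and the opening at its end, in the units of the state.
- telemetry.get_obs(): the state, without advancing time (a new reading comes with each control period).
- capture(name): name is "side" or "top" or "wrist"; returns a dict with "image" (400x640x3 uint8, blue, green, red), "range_z" (400x640 float32, m along the optical axis (not along the pixel's ray), 0 where there is no reading), "intrinsics" (3x3 intrinsics, pixels), "world_from_camera" (4x4, takes a point from camera to world coordinates). Camera axes: x right, y up, looking along -z (the intrinsics and any distortion apply to the point x, -y, -z); pixel columns grow to the right and rows downward; lengths in m; the calibration is good to about 2 mm. A picture is of the moment at which its call begins.
- sign_off(): hands the job in, once; it reports no verdict.
Trained networks look in a picture, given as the dict that the camera call returned (one of the last four; its "shot" number tells which), for a name from the list of things; names that differ only in an ending like _2 or _b are one class to them, and where a whole thing is asked for, a point or a joint stands for the part that bears it (a point fixed in the world has none). Each returns a list of dicts, best first, with "score" (0 to 1); they miss things now and then, are a little off and sometimes report something else, mostly with a low value. They report only what shows in the picture. A call takes as long as a camera call. They do not tell look-alikes from the thing itself.
- boxes_of(name, picture): "xyz" ([x, y, z] in m, in the coordinates of the camera as it stood for that picture, good to about 4 mm: the middle of the surface that is visible of it).
The state is a dict: "t": time; "q": joint angles; "qd": joint speeds; "joint_torque": joint torques, N m; "tool_pos": TCP position; "tool_rot": TCP orientation; "ft_force": force on the tool from outside, world axes, zero at the start; "wrist_torque": the same for the moment, N m; "opening": finger opening in m.
Only numpy, scipy, OpenCV 4.12 (cv2) and the standard library are available. Lean on these libraries where they do the work, as an engineer would, in place of code of your own. Each camera call takes 0.05 s, during which the arm holds its last target.

## Working session

There is one attempt and no reset: what is moved stays moved. The work goes in short steps, Python scripts to look and compute and a tool call to move; the robot and the scene stay as the last step left them, time stands still between calls to the robot, and variables do not carry over. Pictures are saved under pics/ and viewed, and the job is handed in when it is done.

Besides the shell and the picture viewer there is one more tool, called after "Request:" as a command line: name --pt "numbers of a row" for each row, then --argument value for the rest. send_rows: Moves the arm, as the interface text tells. Its arguments: {"type":"object","properties":{"hand":{"type":"array","items":{"type":"number"}},"xyz":{"type":"array","items":{"type":"array","items":{"type":"number"}}},"spin":{"type":"array","items":{"type":"number"}},"force":{"type":"number"}},"required":["hand","xyz","spin"]}

```bash
mkdir -p pics; ls; cat > h.py <<'E'
import numpy as np, cv2
from station import telemetry, capture, sign_off, boxes_of, arm
def w(p,c):
    T=np.array(c["world_from_camera"]);return (T@np.r_[p,1])[:3]
def px2w(u,v,c,z=None):
    K=np.array(c["intrinsics"]);z=c["range_z"][int(v),int(u)] if z is None else z
    return w(np.array([(u-K[0,2])/K[0,0]*z,-(v-K[1,2])/K[1,1]*z,-z]),c)
def proj(P,c):
    T=np.linalg.inv(np.array(c["world_from_camera"]));p=(T@np.r_[P,1])[:3];K=np.array(c["intrinsics"])
    return K[0,2]+K[0,0]*p[0]/-p[2],K[1,2]+K[1,1]*(-p[1])/-p[2]
def cloud(c):
    K=np.array(c["intrinsics"]);z=c["range_z"];v,u=np.mgrid[:z.shape[0],:z.shape[1]]
    P=np.stack([(u-K[0,2])/K[0,0]*z,-(v-K[1,2])/K[1,1]*z,-z],-1)
    T=np.array(c["world_from_camera"]);W=P@T[:3,:3].T+T[:3,3];W[z==0]=np.nan
    return W
E
python3 - <<'E'
from h import *
np.set_printoptions(precision=4,suppress=True)
for n in("side","top"):
    c=capture(n);cv2.imwrite(f"pics/{n}0.png",c["image"])
    print(n,c["world_from_camera"],c["intrinsics"],c.keys())
    for k in("probe","tamper","stand_a","bush_rim","contact_top","nest"):
        try: print(k,[(round(d["score"],2),w(d["xyz"],c).round(4)) for d in boxes_of(k,c)][:4])
        except Exception as e: print(k,e)
print(telemetry.get_obs(),arm.tcp_to_grasp)
E
```

```text
pics
side [[-0.8266  0.2736 -0.4918  0.0608]
 [-0.5623 -0.4377  0.7016  0.7631]
 [-0.0233  0.8565  0.5157  0.6211]
 [ 0.      0.      0.      1.    ]] [[380.6758   0.     316.6961]
 [  0.     380.6758 192.1005]
 [  0.       0.       1.    ]] dict_keys(['image', 'range_z', 'intrinsics', 'world_from_camera', 'shot'])
probe [(0.94, array([0.5816, 0.1105, 0.1006])), (0.86, array([0.4789, 0.0379, 0.101 ])), (0.79, array([ 0.5967, -0.0076,  0.1413])), (0.66, array([0.7035, 0.0211, 0.0992]))]
tamper [(0.78, array([0.4607, 0.2219, 0.1372]))]
stand_a [(0.85, array([ 0.5938, -0.0211,  0.011 ])), (0.56, array([0.4685, 0.2306, 0.0082]))]
bush_rim [(0.91, array([ 0.5067, -0.215 ,  0.0244]))]
contact_top [(0.72, array([ 0.5938, -0.006 ,  0.1381]))]
nest [(0.82, array([ 0.5005, -0.2169,  0.0244])), (0.54, array([ 0.6337, -0.3739,  0.0605]))]
top [[ 0.0058  0.9984 -0.0571  0.4917]
 [-1.      0.0061  0.0065  0.0372]
 [ 0.0069  0.057   0.9983  1.1763]
 [ 0.      0.      0.      1.    ]] [[367.6932   0.     326.2271]
 [  0.     367.6932 196.965 ]
 [  0.       0.       1.    ]] dict_keys(['image', 'rang
[... 378 characters left out ...]
 [(0.66, array([ 0.532 , -0.2313,  0.0135])), (0.48, array([0.4048, 0.4839, 0.0452]))]
contact_top [(0.29, array([0.4072, 0.4815, 0.0468]))]
nest [(0.65, array([ 0.5295, -0.2324,  0.0126])), (0.45, array([0.3713, 0.1304, 0.0236]))]
{'t': 0.7, 'q': array([-1.3683,  0.3773,  0.081 ,  1.2744,  0.    ,  1.4605]), 'qd': array([ 0.0012, -0.0007, -0.0012,  0.0005, -0.0004, -0.0012]), 'joint_torque': array([  0.0003, -46.3376,  27.0093,   0.0001,  -0.0003,  -0.    ]), 'tool_pos': array([ 0.177 , -0.5472,  0.2314]), 'tool_rot': array([ 3.1416, -0.0002, -1.258 ]), 'ft_force': array([-0.1037, -0.2258,  0.5848]), 'wrist_torque': array([ 0.0009,  0.0263, -0.0161]), 'opening': 0.08527244304001648} -0.0187
```

View pics/side0.png

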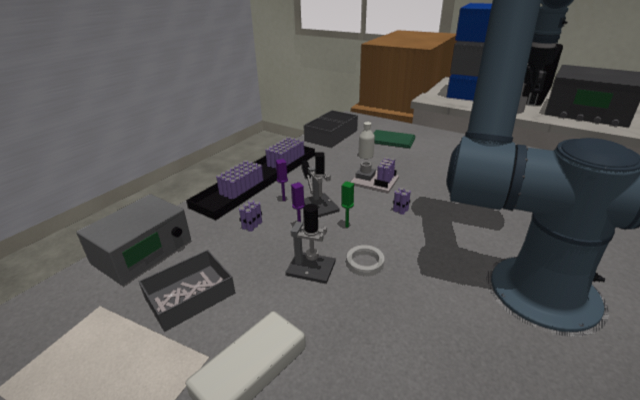

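View pics/top0.png

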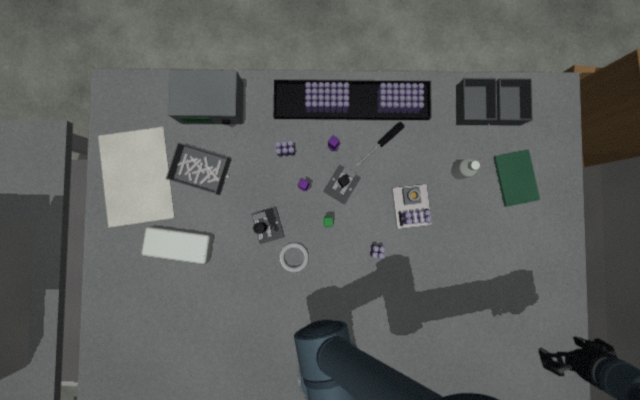

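Two hanging black-handled tools: top pixels (344,181) and (259,227). The nest is at (412,205). The purple and green lookalikes stand close to the first stand. I'll zoom in next.

```bash
python3 - <<'E'
from h import *
t=capture("top");s=capture("side")
def crop(im,u0,v0,u1,v1,k): return cv2.resize(im[v0:v1,u0:u1],None,fx=k,fy=k,interpolation=cv2.INTER_CUBIC)
a=crop(t["image"],300,120,440,240,5);cv2.imwrite("pics/t1.png",a)
b=crop(s["image"],230,110,430,290,4);cv2.imwrite("pics/s1.png",cv2.convertScaleAbs(b,alpha=1.6))
W=cloud(t);Ws=cloud(s)
np.set_printoptions(precision=4,suppress=True)
for n,C,lo in(("top",W,.13),("side",Ws,.13)):
  for nm,x,y,r in(("A",.5967,-.015,.035),("B",.463,.215,.035)):
    m=(abs(C[...,0]-x)<r)&(abs(C[...,1]-y)<r)&(C[...,2]>lo)
    P=C[m];print(n,nm,len(P),P.min(0) if len(P) else 0,P.max(0) if len(P) else 0, np.median(P,0) if len(P) else 0)
E
```

```text
top A 103 [ 0.5809 -0.0323  0.1395] [ 0.6124 -0.0014  0.1805] [ 0.5956 -0.0175  0.1756]
top B 129 [0.4511 0.1975 0.1332] [0.4797 0.2291 0.1809] [0.4662 0.2098 0.1756]
side A 174 [ 0.5783 -0.0301  0.1303] [0.6065 0.0023 0.1767] [ 0.5894 -0.0066  0.1569]
side B 337 [0.4467 0.1995 0.13  ] [0.478  0.2325 0.1761] [0.4569 0.2251 0.1606]
```

View pics/t1.png

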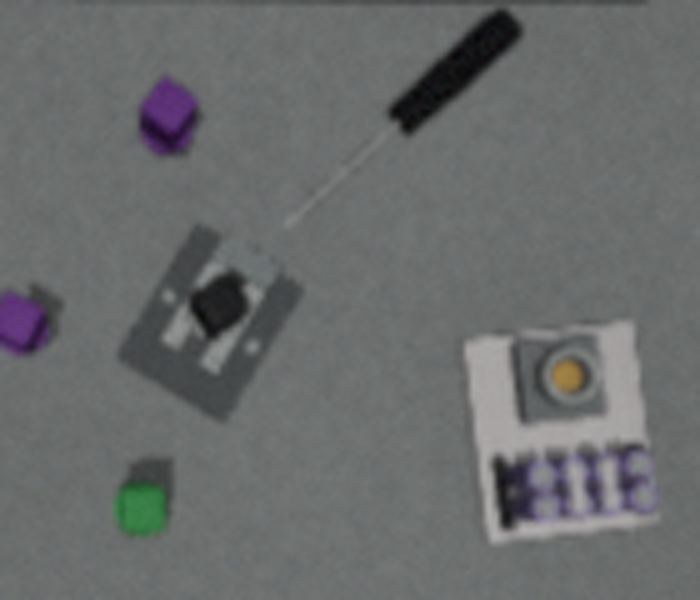

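View pics/s1.png

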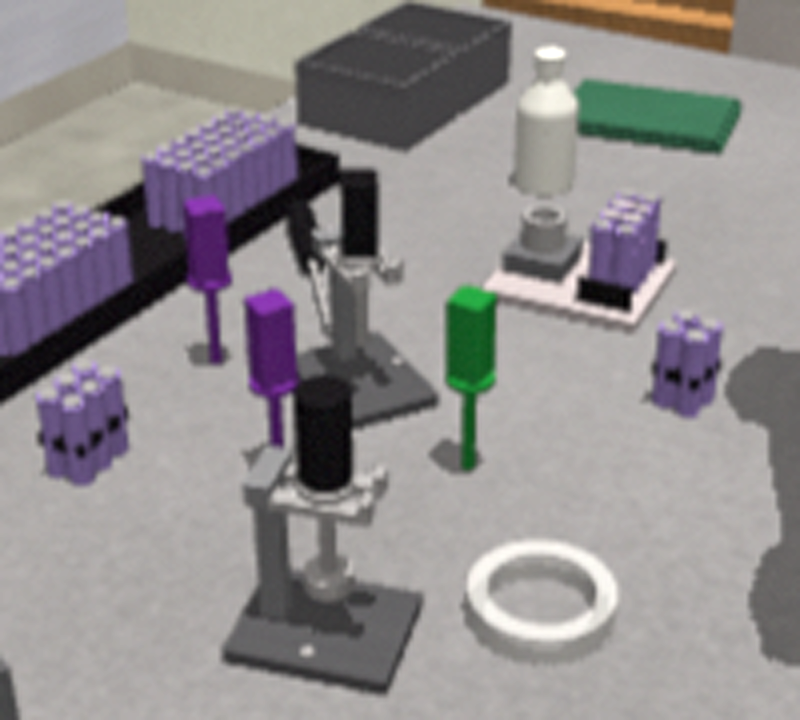

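The electrode (square handle, slim shaft) is the one at about (0.595,-0.017), at top pixel (344,181). The round-handled tool with the foot is at (0.46,0.21). Next I'll refine the handle yaw and bush centre, and find out where the wrist camera sits.

```bash
cat >> h.py <<'E'
def plane(u,v,c,z):
    o=np.array(c["world_from_camera"])[:3,3];d=px2w(u,v,c,1.0)-o
    return o+d*(z-o[2])/d[2]
from scipy.spatial.transform import Rotation as Ro
def totool(d):
    s=telemetry.get_obs();return Ro.from_euler('xyz',s["tool_rot"]).as_matrix().T@np.array(d)*100
np.set_printoptions(precision=4,suppress=True)
E
python3 - <<'E'
from h import *
t=capture("top");im=t["image"].astype(int)
m=(im.max(2)<45).astype(np.uint8);m[:168]=0;m[196:]=0;m[:,:325]=0;m[:,362:]=0
n,l,st,ce=cv2.connectedComponentsWithStats(m);print(st,ce)
k=1+np.argmax(st[1:,4]);v,u=np.where(l==k)
P=np.array([plane(a,b,t,.176)[:2] for a,b in zip(u,v)],np.float32)
print(cv2.minAreaRect(P*1000),P.mean(0))
# fork yaw from base plate / bush from orange
hsv=cv2.cvtColor(t["image"],cv2.COLOR_BGR2HSV)
o=cv2.inRange(hsv,(8,90,60),(30,255,255));o[:,:395]=0;o[:,430:]=0;o[:180]=0;o[210:]=0
v,u=np.where(o);print(len(u),u.mean(),v.mean(),plane(u.mean(),v.mean(),t,.048))
W=cloud(t);q=(abs(W[...,2]-.060)<.004)&(abs(W[...,0]-.56)<.04)&(abs(W[...,1]+.21)<.06)
P=W[q];print(len(P),P.mean(0),P.min(0),P.max(0))
c=capture("wrist");s=telemetry.get_obs()
T=np.eye(4);T[:3,:3]=Ro.from_euler('xyz',s["tool_rot"]).as_matrix();T[:3,3]=s["tool_pos"]
print(np.linalg.inv(T)@c["world_from_camera"],c["intrinsics"])
print(totool([0.595-.177,-.017+.547,.08]))
E
```

```text
[[     0      0    640    400 255914]
 [   338    175     11     12     86]] [[319.492  199.5064]
 [343.3721 180.5349]]
((594.0357055664062, -16.898292541503906), (23.4646053314209, 28.28067398071289), 31.401933670043945) [ 0.5941 -0.0159]
30 413.3666666666667 194.63333333333333 [ 0.565  -0.2385  0.048 ]
58 [ 0.5658 -0.2371  0.06  ] [ 0.5508 -0.2534  0.0561] [ 0.5815 -0.2201  0.0636]
[[ 1.     -0.0015 -0.0005  0.0014]
 [-0.0016 -0.9493 -0.3144 -0.0805]
 [ 0.      0.3144 -0.9493 -0.1429]
 [ 0.      0.      0.      1.    ]] [[354.5262   0.     320.9304]
 [  0.     354.5262 195.6711]
 [  0.       0.       1.    ]]
[-37.5676 -56.0787  -8.0061]
```

Request:
send_rows --hand '[100,100,100,100,100,100,100,100,100,100,100,100]' --pt "0 0 -4" --pt "0 0 -4" --pt "-2.2 -3.3 0" --pt "-2.2 -3.3 0" --pt "-2.2 -3.3 0" --pt "-2.2 -3.3 0" --pt "-2.2 -3.3 0" --pt "-2.2 -3.3 0" --pt "-2.2 -3.3 0" --pt "-2.2 -3.3 0" --pt "-2.2 -3.3 0" --pt "-2.2 -3.3 0" --spin '[0,0,0,0,0,0,0,0,0,0,0,0]'

```text
t: 1.9
tool_pos: [0.4241, -0.2346, 0.3116]
tool_rot: [-3.141, -0.001, -1.258]
ft_force: [0.2, -0.4, -0.7]
opening: 0.0855
```

Request:
send_rows --hand '[100,100,100,100,100,100,100,100,100,100,100,100]' --pt "-2.2 -3.3 0" --pt "-2.2 -3.3 0" --pt "-2.2 -3.3 0" --pt "-2.2 -3.3 0" --pt "-2.2 -3.3 0" --pt "0 0 0" --pt "0 0 0" --pt "0 0 0" --pt "0 0 0" --pt "0 0 0" --pt "0 0 0" --pt "0 0 0" --spin '[0,0,0,0,0,-6.5,-6.5,-6.5,-6.5,-6.5,-6.5,0]'

```text
t: 2.9
tool_pos: [0.5464, -0.0808, 0.3113]
tool_rot: [3.142, -0.0, -0.575]
ft_force: [0.9, 0.0, 0.6]
opening: 0.0855
```

```bash
cat > look.py <<'E'
from h import *
import sys
c=capture("wrist");cv2.imwrite(f"pics/{sys.argv[1]}.png",c["image"])
s=telemetry.get_obs();print({k:np.round(s[k],4) for k in("t","q","tool_pos","tool_rot","ft_force","opening")})
np.save("last.npy",c,allow_pickle=True)
E
python3 look.py w1
```

```text
{'t': np.float64(2.95), 'q': array([-0.2616,  0.3258,  0.2121,  1.457 , -0.0001,  1.8888]), 'tool_pos': array([ 0.5464, -0.0808,  0.3113]), 'tool_rot': array([ 3.1415, -0.0001, -0.5796]), 'ft_force': array([ 0.8459, -0.1404, -0.2673]), 'opening': np.float64(0.085)}
```

View pics/w1.png

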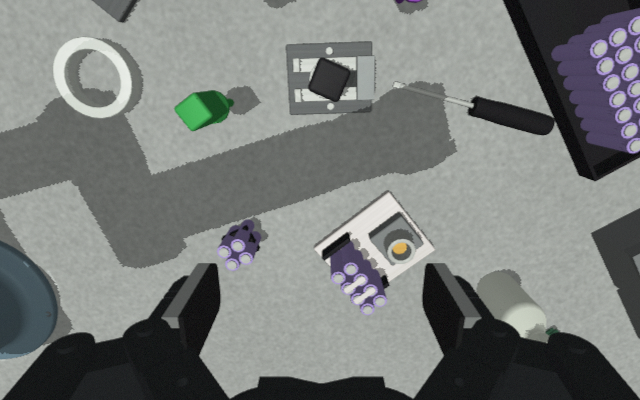

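The handle's dark square is at (329,80), turned about 20° from the stand. The bush, with its brass contact, is at (400,248). I'll measure both.

```bash
python3 - <<'E'
from h import *
c=np.load("last.npy",allow_pickle=True).item()
im=c["image"];W=cloud(c)
m=(W[...,2]>.165)&(W[...,2]<.19);m[130:]=0;m[:,:290]=0;m[:,370:]=0
v,u=np.where(m);print(len(u),np.nanmedian(W[m],0))
P=W[m][:,:2].astype(np.float32);print("depth",cv2.minAreaRect(P*1000),P.mean(0))
P=np.array([plane(a,b,c,.176)[:2] for a,b in zip(u,v)],np.float32);print("plane",cv2.minAreaRect(P*1000),P.mean(0))
hsv=cv2.cvtColor(im,cv2.COLOR_BGR2HSV);o=cv2.inRange(hsv,(8,110,100),(30,255,255))
o[:220]=0;o[280:]=0;o[:,:370]=0;o[:,430:]=0
v,u=np.where(o);print(len(u),u.mean(),v.mean(),plane(u.mean(),v.mean(),c,.048))
q=(abs(W[...,2]-.060)<.003)&(abs(W[...,0]-.565)<.03)&(abs(W[...,1]+.237)<.03)
print(q.sum(),W[q].mean(0),cv2.minEnclosingCircle((W[q][:,:2]*1000).astype(np.float32)))
a=cv2.resize(im[30:130,270:390],None,fx=5,fy=5,interpolation=cv2.INTER_CUBIC);cv2.imwrite("pics/w1c.png",a)
E
```

```text
1233 [ 0.5947 -0.018   0.176 ]
depth ((594.5661010742188, -18.157947540283203), (25.973970413208008, 26.01961898803711), 34.03537368774414) [ 0.5947 -0.0179]
plane ((594.526611328125, -18.12660026550293), (25.704456329345703, 25.717607498168945), 34.16072463989258) [ 0.5947 -0.0179]
119 399.66386554621846 248.07563025210084 [ 0.5633 -0.2405  0.048 ]
346 [ 0.5634 -0.2372  0.0597] ((562.862060546875, -238.21768188476562), 18.23920249938965)
```

View pics/w1c.png

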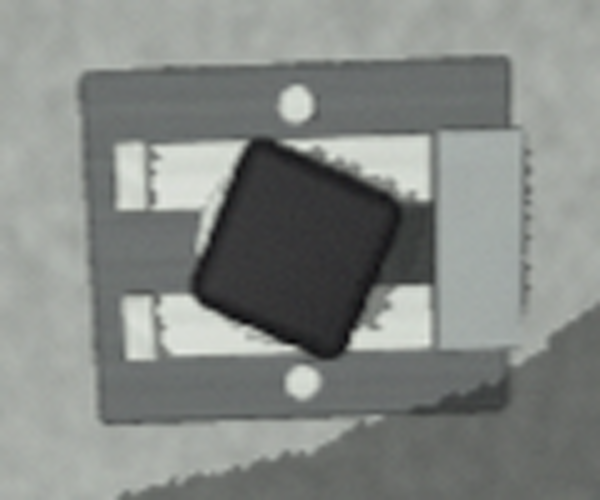

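Request:
send_rows --hand '[100,100,100,100,100,100,100,100,100,100,100,100]' --pt "0 0 0" --pt "0 0 0" --pt "0 0 0" --pt "0 0 0" --pt "-0.84 -2.5 0" --pt "-0.84 -2.5 0" --pt "-0.84 -2.5 0" --pt "0 0 2" --pt "0 0 2" --pt "0 0 2" --pt "0 0 2" --pt "0 0 0" --spin '[5.7,5.7,5.7,5.7,0,0,0,0,0,0,0,0]'

```text
t: 3.95
tool_pos: [0.5918, -0.0175, 0.2269]
tool_rot: [3.136, 0.005, -0.978]
ft_force: [-1.1, 1.3, -0.6]
opening: 0.0855
```

```bash
python3 look.py w2; python3 - <<'E'
from h import *
c=np.load("last.npy",allow_pickle=True).item();W=cloud(c)
m=(W[...,2]>.17)&(W[...,2]<.182)&(abs(W[...,0]-.5945)<.03)&(abs(W[...,1]+.018)<.03)
P=(W[m][:,:2]*1000).astype(np.float32);print(len(P),cv2.minAreaRect(P))
print(totool([.5945-telemetry.get_obs()["tool_pos"][0],-.018-telemetry.get_obs()["tool_pos"][1],0]))
E
```

```text
{'t': np.float64(4.0), 'q': array([-0.1367,  0.4201,  0.1394,  1.2953, -0.0001,  2.4115]), 'tool_pos': array([ 0.5925, -0.0176,  0.2291]), 'tool_rot': array([ 3.1377,  0.0034, -0.9774]), 'ft_force': array([-0.1311, -0.385 ,  0.7041]), 'opening': np.float64(0.0855)}
1807 ((595.6023559570312, -17.881668090820312), (25.44659423828125, 26.021156311035156), 35.317317962646484)
[ 0.1411 -0.1418 -0.001 ]
```

View pics/w2.png

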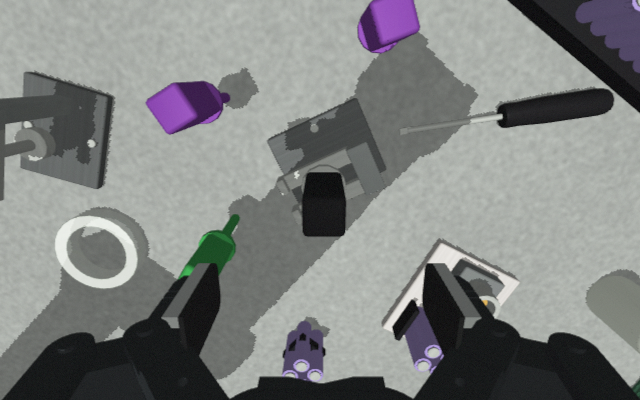

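The square handle is centred between the jaws at (324,205) and aligned with them. I'll descend and grip.

Request:
send_rows --hand '[100,100,100,100,100,100,100,100,100,100]' --pt "0.1 -0.2 0" --pt "0 0 1.5" --pt "0 0 1.5" --pt "0 0 1.5" --pt "0 0 1.5" --pt "0 0 1.5" --pt "0 0 1.5" --pt "0 0 1" --pt "0 0 0" --pt "0 0 0" --spin '[0,0,0,0,0,0,0,0,0,0]'

```text
t: 4.83
tool_pos: [0.5971, -0.0177, 0.1321]
tool_rot: [-3.141, -0.001, -0.976]
ft_force: [0.5, 0.0, -0.6]
opening: 0.0857
```

```bash
python3 look.py w3
```

```text
{'t': np.float64(4.8833), 'q': array([-0.1357,  0.4646, -0.0441,  1.06  , -0.0001,  2.4107]), 'tool_pos': array([ 0.5976, -0.0178,  0.1327]), 'tool_rot': array([-3.1401, -0.0014, -0.9756]), 'ft_force': array([ 0.199 , -0.6555,  0.6795]), 'opening': np.float64(0.0855)}
```

View pics/w3.png

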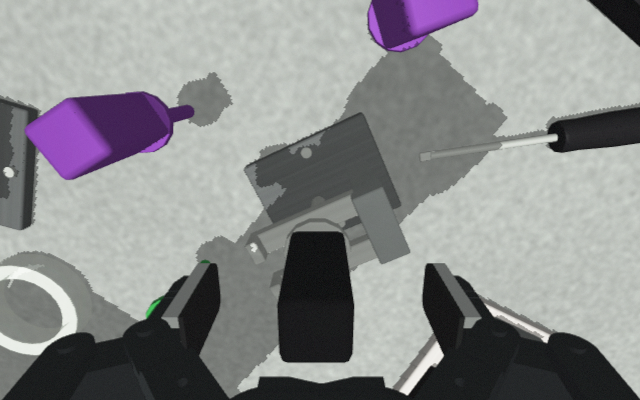

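Request:
send_rows --hand '[100,100,0,0,0,0,0,0,0,0,0,0]' --pt "-0.15 0.2 0.1" --pt "0 0 0" --pt "0 0 0" --pt "0 0 0" --pt "0 0 0" --pt "0 0 0" --pt "0 0 0" --pt "0 0 0" --pt "0 0 0" --pt "0 0 0" --pt "0 0 0" --pt "0 0 0" --spin '[0,0,0,0,0,0,0,0,0,0,0,0]' --force 60

```text
t: 5.88
tool_pos: [0.5942, -0.0175, 0.1305]
tool_rot: [-3.141, -0.0, -0.975]
ft_force: [-0.3, 0.0, 1.7]
opening: 0.0255
```

```bash
python3 look.py w4
```

```text
{'t': np.float64(5.9333), 'q': array([-0.1361,  0.461 , -0.0559,  1.0535, -0.0001,  2.41  ]), 'tool_pos': array([ 0.5942, -0.0175,  0.1305]), 'tool_rot': array([-3.1413, -0.0003, -0.9753]), 'ft_force': array([-0.4582,  0.4148,  1.9735]), 'opening': np.float64(0.0254)}
```

View pics/w4.png

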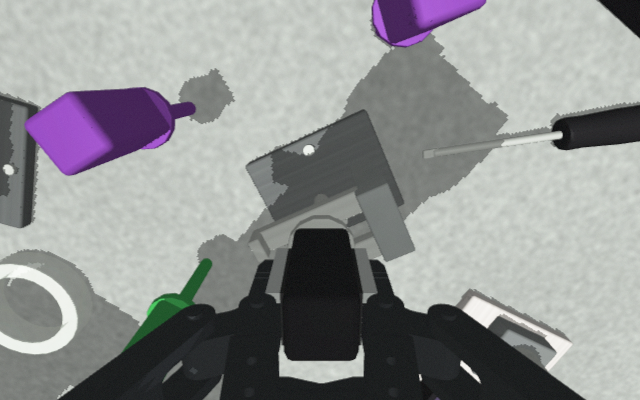

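Gripped, opening 25.4 mm against a 26 mm handle. Lifting straight up.

Request:
send_rows --hand '[0,0,0,0,0,0,0,0,0,0]' --pt "0 0 -0.5" --pt "0 0 -1" --pt "0 0 -1.5" --pt "0 0 -1.5" --pt "0 0 -1.5" --pt "0 0 -1.5" --pt "0 0 -1.5" --pt "0 0 -1.5" --pt "0 0 0" --pt "0 0 0" --spin '[0,0,0,0,0,0,0,0,0,0]'

```text
t: 6.77
tool_pos: [0.5947, -0.0176, 0.2362]
tool_rot: [-3.14, -0.002, -0.975]
ft_force: [-0.9, -0.2, -2.6]
opening: 0.0255
```

```bash
python3 look.py w5; python3 - <<'E'
from h import *
c=capture("side");cv2.imwrite("pics/s5.png",cv2.resize(c["image"][80:280,220:420],None,fx=3,fy=3,interpolation=cv2.INTER_CUBIC))
s=telemetry.get_obs();p=s["tool_pos"]
print(totool([.563-p[0],-.2385-p[1],0]))
E
```

```text
{'t': np.float64(6.8167), 'q': array([-0.1361,  0.4172,  0.1503,  1.3039, -0.0001,  2.41  ]), 'tool_pos': array([ 0.594 , -0.0175,  0.2351]), 'tool_rot': array([ 3.1415, -0.0001, -0.9753]), 'ft_force': array([ 0.0648,  0.9964, -1.8082]), 'opening': np.float64(0.0254)}
[16.5895 14.9296  0.0025]
```

View pics/s5.png

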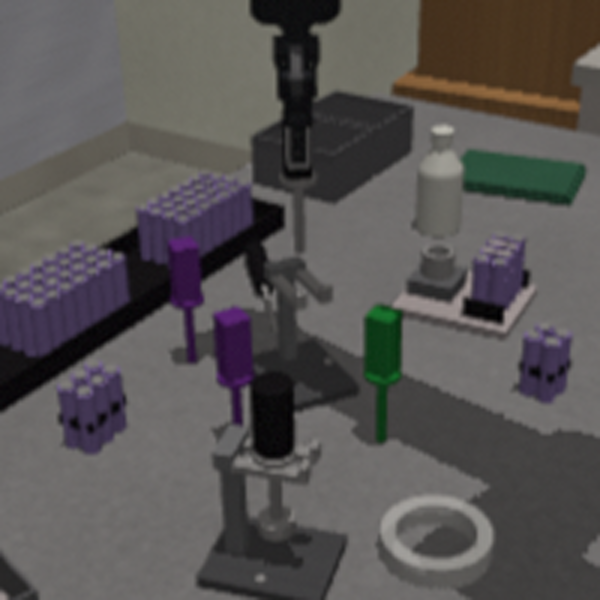

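View pics/w5.png

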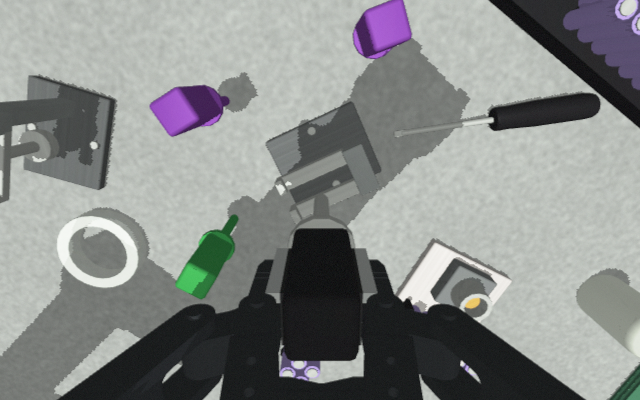

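The electrode is clear of the hook and upright. The round tool is still hanging in its stand. Moving over the bush.

Request:
send_rows --hand '[0,0,0,0,0,0,0,0,0,0,0,0]' --pt "1 0.9 0" --pt "2 1.8 0" --pt "2 1.8 0" --pt "2 1.8 0" --pt "2 1.8 0" --pt "2 1.8 0" --pt "2 1.8 0" --pt "2 1.8 0" --pt "1 0.9 0" --pt "0.6 0.5 0" --pt "0 0 0" --pt "0 0 0" --spin '[0,0,0,0,0,0,0,0,0,0,0,0]'

```text
t: 7.87
tool_pos: [0.5636, -0.2379, 0.2348]
tool_rot: [-3.141, 0.001, -0.975]
ft_force: [0.2, -0.6, -1.7]
opening: 0.0256
```

```bash
python3 look.py w6; python3 - <<'E'
from h import *
c=np.load("last.npy",allow_pickle=True).item();W=cloud(c)
q=(abs(W[...,2]-.060)<.003)&(abs(W[...,0]-.563)<.025)&(abs(W[...,1]+.238)<.025)
P=(W[q][:,:2]*1000).astype(np.float32);print(len(P))
if len(P)>20: print(P.mean(0),cv2.minEnclosingCircle(P))
s=capture("side");cv2.imwrite("pics/s6.png",cv2.resize(s["image"][80:230,300:450],None,fx=4,fy=4,interpolation=cv2.INTER_CUBIC))
W=cloud(s);q=(abs(W[...,2]-.060)<.003)&(abs(W[...,0]-.563)<.025)&(abs(W[...,1]+.238)<.025)
P=(W[q][:,:2]*1000).astype(np.float32);print(len(P))
if len(P)>5: print(P.mean(0),cv2.minEnclosingCircle(P))
E
```

```text
{'t': np.float64(7.9167), 'q': array([-0.5025,  0.4557,  0.2096,  1.3255,  0.0007,  2.0426]), 'tool_pos': array([ 0.5638, -0.2374,  0.235 ]), 'tool_rot': array([-3.1414,  0.0011, -0.9743]), 'ft_force': array([-0.4027,  0.2107, -2.0837]), 'opening': np.float64(0.0252)}
635
[ 563.5582 -238.188 ] ((563.2969360351562, -238.46469116210938), 17.901634216308594)
25
[ 562.8248 -233.0332] ((562.2816162109375, -233.34548950195312), 17.367666244506836)
```

View pics/w6.png

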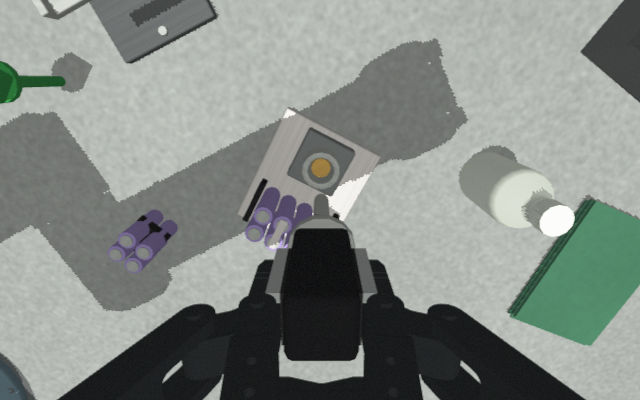

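View pics/s6.png

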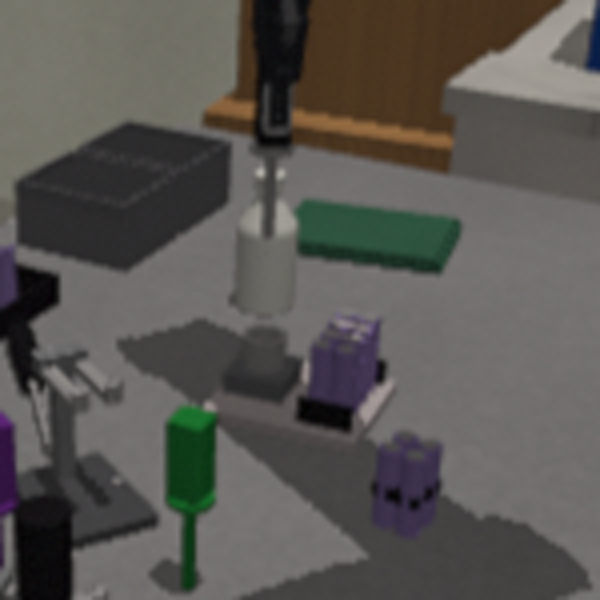

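Bush centre is (0.5633,-0.2385), with the tool axis within 1 mm of it. Descending to just inside the rim.

Request:
send_rows --hand '[0,0,0,0,0,0,0,0,0,0,0]' --pt "0 0.1 1" --pt "0 0 1.5" --pt "0 0 1.5" --pt "0 0 1.5" --pt "0 0 1" --pt "0 0 1" --pt "0 0 0.7" --pt "0 0 0.5" --pt "0 0 0" --pt "0 0 0" --pt "0 0 0" --spin '[0,0,0,0,0,0,0,0,0,0,0]'

```text
t: 8.88
tool_pos: [0.5635, -0.2394, 0.1491]
tool_rot: [-3.141, -0.001, -0.975]
ft_force: [0.1, 0.1, -1.9]
opening: 0.0254
```

```bash
python3 look.py w7; python3 - <<'E'
from h import *
s=capture("side");cv2.imwrite("pics/s7.png",cv2.resize(s["image"][110:210,320:420],None,fx=6,fy=6,interpolation=cv2.INTER_CUBIC))
print(np.mean([telemetry.get_obs()["ft_force"] for _ in range(5)],0))
E
```

```text
{'t': np.float64(8.9333), 'q': array([-0.5053,  0.4837,  0.0307,  1.1161, -0.0001,  2.0409]), 'tool_pos': array([ 0.5635, -0.2394,  0.1492]), 'tool_rot': array([-3.1409, -0.0015, -0.9754]), 'ft_force': array([-0.3876, -0.3547, -2.1015]), 'opening': np.float64(0.0253)}
[ 1.0152  0.1403 -1.8067]
```

View pics/w7.png

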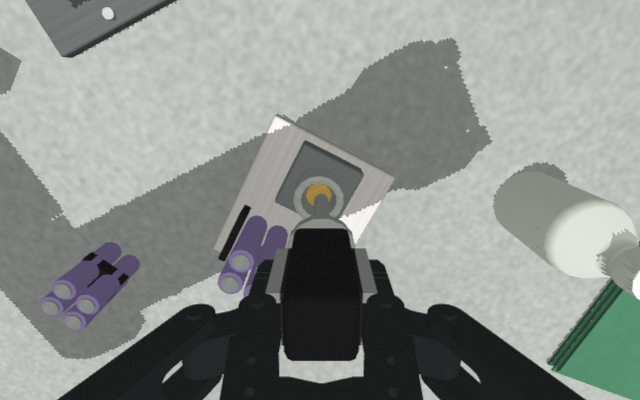

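View pics/s7.png

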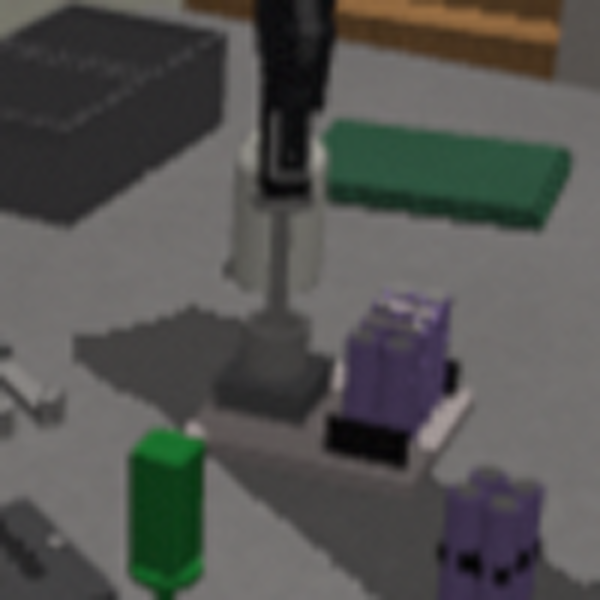

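The shaft is centred over the brass (318,195) and the tip is just at the mouth. Now I'll lower it and watch for the force to start.

Request:
send_rows --hand '[0,0,0,0,0,0,0]' --pt "0 -0.05 0.3" --pt "0 0 0.3" --pt "0 0 0.2" --pt "0 0 0" --pt "0 0 0" --pt "0 0 0" --pt "0 0 0" --spin '[0,0,0,0,0,0,0]'

```text
t: 9.57
tool_pos: [0.5635, -0.2388, 0.1404]
tool_rot: [-3.142, -0.0, -0.975]
ft_force: [-0.6, 0.3, -1.4]
opening: 0.0253
```

Request:
send_rows --hand '[0,0,0,0,0]' --pt "0 0 0.1" --pt "0 0 0" --pt "0 0 0" --pt "0 0 0" --pt "0 0 0" --spin '[0,0,0,0,0]'

```text
t: 9.98
tool_pos: [0.5635, -0.2388, 0.1394]
tool_rot: [-3.142, -0.0, -0.975]
ft_force: [-0.6, -0.5, -2.2]
opening: 0.0253
```

Request:
send_rows --hand '[0,0,0,0,0]' --pt "0 0 0.1" --pt "0 0 0" --pt "0 0 0" --pt "0 0 0" --pt "0 0 0" --spin '[0,0,0,0,0]'

```text
t: 10.4
tool_pos: [0.5636, -0.2389, 0.1385]
tool_rot: [-3.141, -0.0, -0.975]
ft_force: [0.7, -0.0, -1.2]
opening: 0.0255
```

Request:
send_rows --hand '[0,0,0,0,0]' --pt "0 0 0.1" --pt "0 0 0" --pt "0 0 0" --pt "0 0 0" --pt "0 0 0" --spin '[0,0,0,0,0]'

```text
t: 10.82
tool_pos: [0.5636, -0.2388, 0.1375]
tool_rot: [-3.141, -0.0, -0.975]
ft_force: [-0.1, -0.1, 1.3]
opening: 0.0251
```

Request:
send_rows --hand '[0,0,0,0,0]' --pt "0 0 0.1" --pt "0 0 0" --pt "0 0 0" --pt "0 0 0" --pt "0 0 0" --spin '[0,0,0,0,0]'

```text
t: 11.23
tool_pos: [0.5636, -0.2388, 0.1364]
tool_rot: [-3.141, -0.0, -0.975]
ft_force: [-0.6, 0.1, 1.4]
opening: 0.0252
```

Contact force starts at TCP z ≈ 0.138, as predicted. Half way is then TCP z ≈ 0.1323, with Fz ≈ +4.1 N.

Request:
send_rows --hand '[0,0,0,0,0,0,0,0,0]' --pt "0 0 0.1" --pt "0 0 0.1" --pt "0 0 0.1" --pt "0 0 0.1" --pt "0 0 0" --pt "0 0 0" --pt "0 0 0" --pt "0 0 0" --pt "0 0 0" --spin '[0,0,0,0,0,0,0,0,0]'

```text
t: 11.98
tool_pos: [0.5636, -0.2388, 0.1325]
tool_rot: [-3.141, -0.0, -0.975]
ft_force: [1.2, -0.3, 3.4]
opening: 0.0253
```

```bash
python3 look.py w8; python3 - <<'E'
from h import *
F=[];Z=[]
for i in range(12):
    c=capture("wrist");s=telemetry.get_obs();F.append(s["ft_force"]);Z.append(s["tool_pos"][2])
print(np.mean(F,0),np.std(F,0),np.mean(Z))
s=capture("side");cv2.imwrite("pics/s8.png",cv2.resize(s["image"][80:280,220:420],None,fx=3,fy=3,interpolation=cv2.INTER_CUBIC))
W=cloud(c);p=telemetry.get_obs()["tool_pos"]
print("collar z", end=" ");m=(np.hypot(W[...,0]-p[0],W[...,1]-p[1])<.02)&(W[...,2]>.09)&(W[...,2]<.13);print(m.sum(),np.nanpercentile(W[m][:,2],[10,50,90]) if m.any() else 0)
E
```

```text
{'t': np.float64(12.0333), 'q': array([-0.5044,  0.494 ,  0.0027,  1.0791, -0.0001,  2.0416]), 'tool_pos': array([ 0.5636, -0.2388,  0.1324]), 'tool_rot': array([-3.1414, -0.0004, -0.9753]), 'ft_force': array([ 0.203 , -0.2142,  3.6438]), 'opening': np.float64(0.0253)}
[ 0.4646 -0.3734  3.7175] [0.4515 0.4622 0.4461] 0.13238598254315806
collar z 1108 [0.1158 0.1185 0.1278]
```

View pics/w8.png

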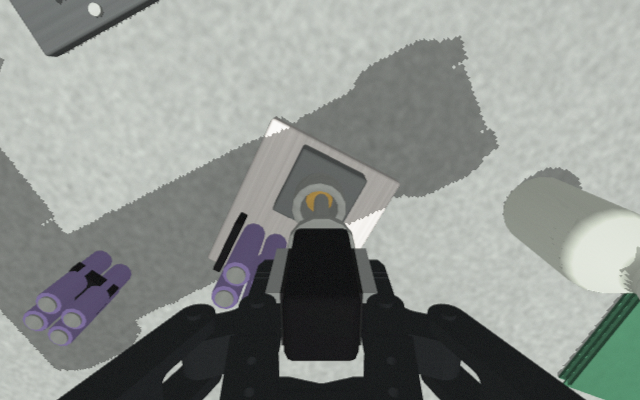

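View pics/s8.png

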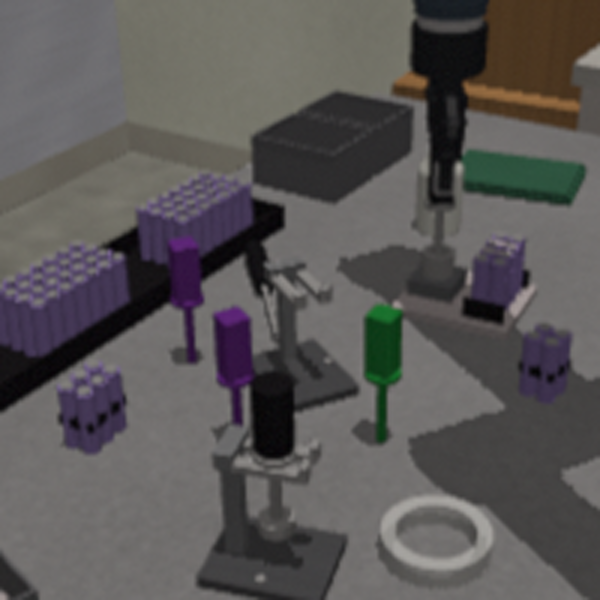

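Position puts the press at 5.6–6.1 mm. Mean force, about 5.6 N net, suggests slightly less. A 0.2 mm nudge splits the difference.

Request:
send_rows --hand '[0,0,0,0,0,0]' --pt "0 0 0.02" --pt "0 0 0" --pt "0 0 0" --pt "0 0 0" --pt "0 0 0" --pt "0 0 0" --spin '[0,0,0,0,0,0]'

```text
t: 13.18
tool_pos: [0.5635, -0.2388, 0.1322]
tool_rot: [3.142, -0.0, -0.975]
ft_force: [0.6, 0.7, 3.0]
opening: 0.0258
```

```bash
python3 - <<'E'
from h import *
F=[];Z=[]
for i in range(12):
    c=capture("wrist");s=telemetry.get_obs();F.append(s["ft_force"][2]);Z.append(s["tool_pos"][2])
print(np.mean(F),np.mean(Z),s["t"],s["opening"])
print(sign_off())
E
```

```text
3.82502764653267 0.1321539685871924 13.7833 0.02570828941119534
the job is handed in; nothing more can be done
None
```

The electrode is off its hook, upright in the guide bush, and holding the contact about half way down, still gripped at 60 N. I handed the job in at about 13.8 s.

- **Press depth:** my two estimates disagree slightly.
  - The tool moved about 6 mm past the point where the contact force began, and the tip position from the grasp geometry agrees (about 6.3 mm).
  - The net push, averaged, is about 5.7 N. By the spring figures that suggests nearer 5.4 mm; this reading is noisy, about 0.5 N per sample.
- **Alignment and grip:** the tool axis is within about 1 mm of the bush centre and vertical. The jaw opening stayed at 25–26 mm on the 26 mm handle, with no clear sign of slip.
- **Rest of the scene:** in the last side picture, taken just before a final 0.2 mm nudge, the round-handled tool still hangs in its stand and nothing in view looks moved.

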